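Set the length stop against an offcut, backlash taken up

ROBOT

A 7-joint arm with a two-finger parallel gripper is mounted at the origin on a cart in front of the work surface, level with it; the furniture and walls round the work are solid. World frame = base frame: x ahead of the robot, y to its left, z up, the work surface at z = 0. Lengths are in m, angles in rad, forces in N, time in s.
With the tool pointing down it reaches from about 0.425 to 0.925 m from the base axis. Payload 6.8 kg.
Tool frame: the origin (TCP) lies at the very end of the fingers, on their centre line; the grasp point (between the pads) lies 19 mm behind it; z points along the fingers, y is the line along which they close (so a half turn about z gives the same grasp; the last joint's range is limited). The gripper opens to 85 mm and grips with 20 to 120 N. Pads are 22 mm wide; open, the fingers measure 114 mm over their backs; the gripper's body (76 mm by 85 mm) begins 54 mm behind the grasp point. The pads swing forward as they close: fully open they stand 13 mm farther back than shut.
Start: joints at [1.155, 0.477, 0.022, 1.555, -0.011, 1.109, -0.083], TCP at [0.205, -0.643, 0.231] pointing down, gripper open.
Joint ranges: [-2.96, 2.96], [-0.34, 2.1], [-1.41, 1.46], [0.24, 2.44], [-1.37, 4.51], [0.17, 1.92], [-2.96, 2.96]. Speed limits (rad/s): [2.39, 2.39, 3.14, 3.14, 3.14, 3.14, 3.14].

INTERFACE

Orientations are given as a unit quaternion [w, x, y, z].
In Python, from station import monitor, eyes, bot gives the robot as it stands.
- The arm moves only by the shell command python3 -m creep [FORCE], which reads ROWS from standard input. ROWS is a JSON object whose key "offsets" holds a list of rows, 1 to 20 of them, each of 5 numbers: dx, dy, dz in shares of the most that a row can go, 1 being 50 mm, then a turn about the tool's z in rad, then the opening from 0.0 (shut) to 1.0 (fully open); each row shifts and turns the commanded pose from where the row before left it, along the tool's axes as they then stand; what a row does not reach is not made up. A row lasts 1/10 s, in which the tool goes at most 0.05 m and 0.15 rad, less where a joint would pass 70% of its speed; a pose out of reach is approached as far as the arm can. The fingers move at their own pace and stop on an object; FORCE is the grip in N (left out, the last holds). Time passes only in rows, so rows that do not move let the fingers close. It prints the time, the measured TCP pose, the force, the opening and the grip force at its end. Input that does not fit is refused with a message, and nothing moves.
- monitor.get_obs(): the state, without advancing time (a new reading comes with each control period).
- eyes.read_camera(name): name is "side" or "top" or "wrist"; returns the picture (400x640x3 uint8, blue, green, red); there is no depth.
- eyes.camera_info(name): a dict with "vertical_fov" (degrees; the focal length in pixels is half the picture's height over the tangent of half this angle, whatever the lens; pixels are square), "cx", "cy" (the principal point, pixels), "view" (4x4, takes a point from world to camera coordinates); the wrist camera has in their place "hand_eye" (4x4, takes a point from camera to tool coordinates, whose origin is the TCP and whose axes are the flange's). Camera axes: x right, y up, looking along -z (the intrinsics and any distortion apply to the point x, -y, -z); pixel columns grow to the right and rows downward; lengths in m; the calibration is good to about 2 mm. The wrist camera is an equidistant fisheye: a pixel r from the principal point sees the ray r / f radians off the axis. A picture is of the moment at which its call begins: read the wrist's pose just before it. camera_info takes no time and is no camera call.
- bot.hand_in(): hands the job in; it is judged then, once.
The state is a dict: "t": time; "q": joint angles; "joint_vel": joint speeds; "joint_torque": joint torques, N m; "eef_pos": TCP position; "tool_rot": TCP orientation; "contact_force": force on the tool from outside, world axes, zero at the start; "torque": the same for the moment, N m; "gripper_width": opening from 0.0 (shut) to 1.0 (fully open); "grasp_force": force on a finger pad.
Only numpy, scipy, OpenCV 4.12 (cv2) and the standard library are available. Lean on these libraries where they do the work, as an engineer would, in place of code of your own. Each camera call takes 0.05 s, during which the arm holds its last target. There are 200 camera calls.

TASK

Draw the length stop all the way back by its handle, stand the tall loose offcut on its narrow edge in the channel with its end up against the end fence, and let go of it. Then bring the stop up behind it by pushing the handle forward only, never drawing it back once the pad presses on the wood, until the sprung pad presses with about 6 newtons (never more than 13), and leave the stop there by itself with the handle's lost motion still taken up forward. Leave the tape measure, screwdriver and rafter square where they lie.

Things in the scene. Friction and masses are not known exactly. Their poses are not given: they have to be found in the camera images.
- rail: Fixed aluminium channel of the length stop; origin on the desk under its middle line; +x is FORWARD along it, y across, z up. Plate 74 mm wide, from x = -160 to +190 mm; floor 10 mm above the desk; two ribs, tops 25 mm above the desk, leave 46 mm between them (y = -23 to +23). Place and yaw differ each time
- fence_face (a point): Middle of the inner face (10 mm above the desk, at the foot) of the dark steel end fence, 170 mm ahead of the rail's origin. The fence is 64 mm wide, 20 mm thick, its top 80 mm above the desk
- stop: Steel sliding stop, 60 mm long, 44 wide, top 65 mm above the desk (two lugs on it to 72). Origin at the foot of its front face, on the channel floor; axes as the rail's. Slides only along rail x, origin from -80 mm (all the way back) to +45; starts forward. Slides under steady friction of about 10 N and stays where it is left
- pad_root (a point): Point of the stop's front face, 48 mm above the desk, from which a sleeve with a sprung rubber pad (24 mm disc) points forward. The pad's front is 20 to 30 mm ahead of this point: different each time, not measured. Spring 3 N per mm from zero, end at 6 mm; a brass ring 2 mm wide on the stem just vanishes in the sleeve at 6 N. The slide's friction holds the stop against it
- handle_tab (a point): Middle of the upright wooden handle tab on the stop, 103 mm above the desk: 14 mm thick along rail x, 32 wide, from 73 to 125 mm above the desk. It has 8 mm of lost motion: its centre lies 34 mm behind the stop's origin when fully back, 26 when fully forward; in between it moves with about 1 N, at the ends it drags the stop. Closed fingers can push it from behind or draw it from in front
- offcut: Loose sawn softwood offcut standing on its narrow edge, 38 mm (its x) by 184 mm (its y) by 89 mm high, about 0.3 kg; origin at the centre of its underside. Grasp across the 38 mm. Either end may face the fence
- tape: Pocket tape measure, 37 x 76 x 65 mm, bystander; origin under its middle
- driver: Screwdriver lying on the desk, 200 mm long, 29 mm thick handle, bystander; origin under its middle
- square: Aluminium rafter square lying flat, 178 x 191 x 16 mm, bystander; origin under its middle

How it is judged:
On the way, in this order (a step that is already met when the one before it is completed fails the run):
1. the stop is drawn back, its front face at least 65 mm behind the rail's origin (the end of its slide is 80 mm behind) (x of stop in the frame of rail below -0.065 m), for 0.2 s.
2. the offcut stands in the channel along it, its end within 18 mm of the fence, let go, with the stop not pressing on it (x of offcut in the frame of rail above 0.06 m and y of offcut in the frame of rail between -0.008 and 0.008 m and z of offcut in the frame of rail below 0.014 m and angle between offcut's own z axis and vertical below 0.06 rad and angle between the y axis of offcut and the x axis of rail, either way round below 0.06 rad and contact force between the fingers and offcut below 0.3 N and contact force between stop and offcut below 1 N), for 0.2 s.
At the end, for the whole second after the job is handed in: The offcut stands on its edge in the channel (within 8 mm of its middle line, level and along it to 0.06 rad) with its end within 3.5 mm of the fence; the stop's pad presses on it with 3.5 to 9 N by itself; the handle tab is within 2.5 mm of the forward end of its play; stop and offcut are at rest (x of offcut in the frame of rail above 0.0745 m and y of offcut in the frame of rail between -0.008 and 0.008 m and z of offcut in the frame of rail below 0.014 m and angle between offcut's own z axis and vertical below 0.06 rad and angle between the y axis of offcut and the x axis of rail, either way round below 0.06 rad and contact force between stop and offcut between 3.5 and 9 N and x of handle_tab in the frame of stop above -0.0285 m and linear speed of each of stop, offcut below 0.003 m/s); the robot touches nothing.
It fails at once if the pad presses on the offcut with more than 13 N (contact force between stop and offcut above 13 N).
It fails at once if the stop is drawn back while its pad presses: the handle is at the back end of its play (within 1.5 mm) while the stop presses on the offcut with more than 2 N (contact force between stop and offcut above 2 N and x of handle_tab in the frame of stop below -0.0325 m).
It fails at once if the tape measure is moved by more than 15 mm (distance of tape from where it was at the start of the episode above 0.015 m).
It fails at once if the screwdriver is moved by more than 15 mm (distance of driver from where it was at the start of the episode above 0.015 m).
It fails at once if the rafter square is moved by more than 15 mm (distance of square from where it was at the start of the episode above 0.015 m).
It also fails if it takes over 72 s, if anything falls off the work surface, if the arm or the gripper's body presses on something with over 40 N, if the wrist force passes 120 N, or if a joint passes its speed limit or range.

## Working session

There is one attempt and no reset: what is moved stays moved. The work goes in short steps, Python scripts to look and compute and a shell command to move; the robot and the scene stay as the last step left them, time stands still between calls to the robot, and variables do not carry over. Pictures are saved under pics/ and viewed, at most 10 in all, crops included, and the job is handed in when it is done.

```bash
ls; mkdir -p pics
python3 - <<'E'
from station import monitor, eyes, bot
import cv2,numpy as np
o=monitor.get_obs();print({k:np.round(v,3).tolist() for k,v in o.items()})
for n in("side","top","wrist"):
    cv2.imwrite(f"pics/{n}0.png",eyes.read_camera(n)); i=eyes.camera_info(n)
    print(n,{k:np.round(v,4).tolist() for k,v in i.items() if not isinstance(v,str)})
E
```

```text
pics
{'t': 0.0, 'q': [1.155, 0.478, 0.022, 1.556, -0.011, 1.109, -0.083], 'joint_vel': [0.001, -0.001, -0.001, -0.001, -0.0, -0.0, 0.002], 'joint_torque': [0.0, -59.645, 1.608, -28.119, 0.012, 0.009, 0.0], 'eef_pos': [0.204, -0.643, 0.23], 'tool_rot': [-0.001, 0.988, 0.153, -0.0], 'contact_force': [-0.806, 0.76, 0.211], 'torque': [-0.039, 0.061, 0.034], 'grasp_force': 0.0, 'gripper_width': 1.0}
side {'vertical_fov': 44.4742, 'cx': 313.1856, 'cy': 201.2829, 'view': [[-0.9995, 0.0284, 0.0163, 0.6211], [0.0049, -0.3643, 0.9313, -0.1021], [0.0324, 0.9308, 0.364, -1.563], [0.0, 0.0, 0.0, 1.0]]}
top {'vertical_fov': 57.0288, 'cx': 319.5138, 'cy': 196.5004, 'view': [[-0.0116, -0.9998, -0.0151, 0.017], [0.9828, -0.0142, 0.1842, -0.6001], [-0.1844, -0.0127, 0.9828, -1.012], [0.0, 0.0, 0.0, 1.0]]}
wrist {'vertical_fov': 65.7065, 'cx': 315.8046, 'cy': 200.6005, 'hand_eye': [[-0.0, 0.9612, 0.276, 0.0686], [1.0, -0.0002, 0.0008, 0.0006], [0.0009, 0.276, -0.9612, -0.1426], [0.0, 0.0, 0.0, 1.0]]}
```

View pics/side0.png

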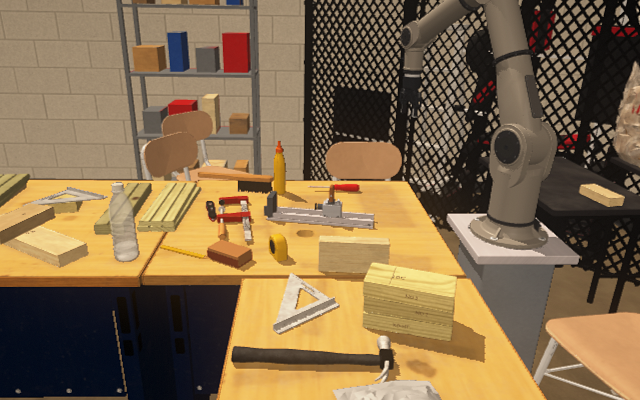

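View pics/top0.png

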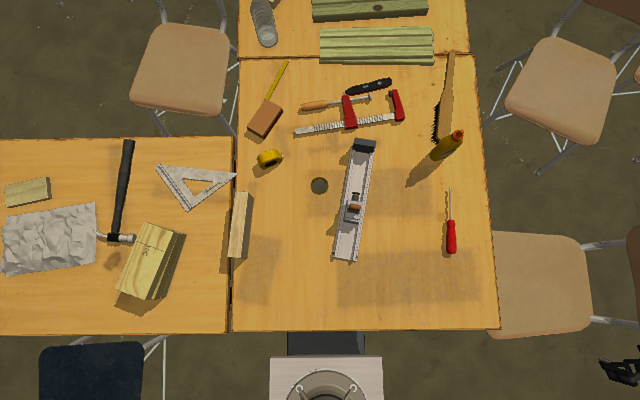

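The side view shows the rail at about (320,215), the offcut at (353,252) and the tape at (278,247). The top view shows the rail from (362,145) to (345,260), the handle at (353,208), the offcut at (239,225) and the driver at (451,220).

Run:
```python
import cv2
from station import eyes
a=cv2.imread("pics/top0.png")[132:272,215:405]
cv2.imwrite("pics/topc.png",cv2.resize(a,None,fx=4,fy=4,interpolation=cv2.INTER_CUBIC))
for n in("top","wrist"):print({k:v for k,v in eyes.camera_info(n).items() if k not in("view","hand_eye")})
```

```text
{'vertical_fov': 57.028835956624164, 'cx': 319.5138013052268, 'cy': 196.5003714908934}
{'vertical_fov': 65.70646984690485, 'cx': 315.80457714025374, 'cy': 200.60047728661118}
```

View pics/topc.png

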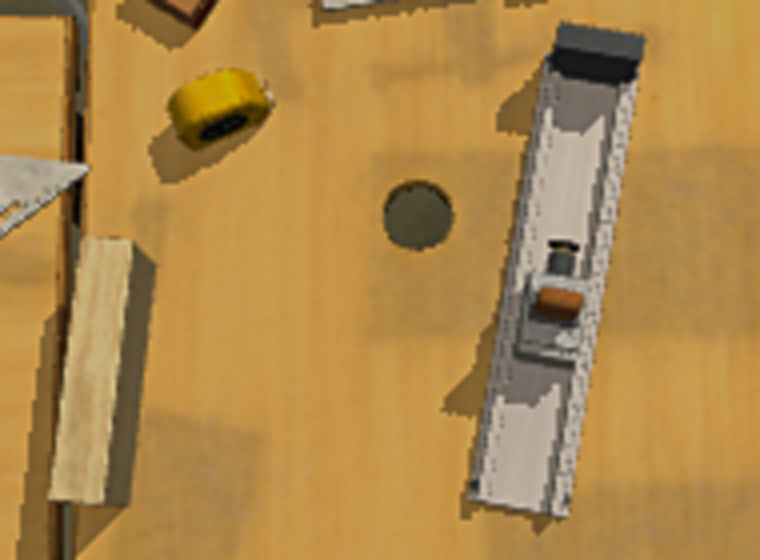

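```bash
cat > h.py <<'E'
import numpy as np, cv2
from scipy.spatial.transform import Rotation as R
from station import monitor, eyes, bot
def pix2ray(name,uv,T=None):
    i=eyes.camera_info(name); f=200/np.tan(np.radians(i["vertical_fov"]/2))
    d=(np.asarray(uv,float)-[i["cx"],i["cy"]])/f
    if name=="wrist":
        r=np.linalg.norm(d,axis=-1,keepdims=True); p=np.c_[d*np.sinc(r/np.pi),np.cos(r)]
        M=T@np.array(i["hand_eye"])
    else:
        p=np.c_[d,np.ones(len(d))]; M=np.linalg.inv(np.array(i["view"]))
    p=p*[1,-1,-1]
    return M[:3,3],p@M[:3,:3].T
def at(name,uv,z,T=None):
    c,d=pix2ray(name,uv,T); z=np.asarray(z,float)
    return c+d*((z-c[2])/d[:,2])[:,None]
def tool():
    o=monitor.get_obs();T=np.eye(4);q=o["tool_rot"]
    T[:3,:3]=R.from_quat([q[1],q[2],q[3],q[0]]).as_matrix();T[:3,3]=o["eef_pos"];return T
def proj(name,P,T=None):
    i=eyes.camera_info(name); f=200/np.tan(np.radians(i["vertical_fov"]/2))
    M=np.linalg.inv(T@np.array(i["hand_eye"])) if name=="wrist" else np.array(i["view"])
    p=(np.c_[P,np.ones(len(P))]@M.T)[:,:3]*[1,-1,-1]
    if name=="wrist":
        n=np.linalg.norm(p[:,:2],axis=1,keepdims=True);th=np.arctan2(n[:,0],p[:,2])
        d=p[:,:2]/n*th[:,None]
    else: d=p[:,:2]/p[:,2:]
    return d*f+[i["cx"],i["cy"]]
def rel(target): # displacement in tool axes
    T=tool(); return T[:3,:3].T@(np.asarray(target)-T[:3,3])
E
python3 - <<'E'
from h import *
def c(p): return (np.array(p)+.5)/4-.5+[215,132]
print("offcut",at("top",c([(82,238),(132,240),(105,503),(52,498)]),[.089]*4).round(4))
print("rail rear, fence top back, front", at("top",c([(470,495),(568,517),(560,25),(645,38),(554,58),(638,72)]),[.02,.02,.08,.08,.08,.08]).round(4))
print("tab top", at("top",c([(538,290),(582,292)]),[.125]*2).round(4))
print("tape", at("top",c([(215,100)]),[.065]).round(4))
T=tool();print(T.round(3)); print(rel([0.55,0,0.4]))
E
```

```text
offcut [[0.613  0.2471 0.089 ]
 [0.611  0.2117 0.089 ]
 [0.4279 0.2257 0.089 ]
 [0.4317 0.2622 0.089 ]]
rail rear, fence top back, front [[ 0.4321 -0.025   0.02  ]
 [ 0.4155 -0.0958  0.02  ]
 [ 0.7683 -0.0956  0.08  ]
 [ 0.7573 -0.157   0.08  ]
 [ 0.7432 -0.0905  0.08  ]
 [ 0.7316 -0.1509  0.08  ]]
tab top [[ 0.5652 -0.0713  0.125 ]
 [ 0.5635 -0.1009  0.125 ]]
tape [[0.7201 0.1581 0.065 ]]
[[ 0.953  0.303 -0.001  0.204]
 [ 0.303 -0.953  0.001 -0.643]
 [-0.    -0.001 -1.     0.231]
 [ 0.     0.     0.     1.   ]]
[ 0.52416491 -0.50812812 -0.16879168]
```

The manual's scale: shifts go in shares of 50 mm. Converting my numbers, 0.0363 m is 0.726, -0.0271 m is -0.542.

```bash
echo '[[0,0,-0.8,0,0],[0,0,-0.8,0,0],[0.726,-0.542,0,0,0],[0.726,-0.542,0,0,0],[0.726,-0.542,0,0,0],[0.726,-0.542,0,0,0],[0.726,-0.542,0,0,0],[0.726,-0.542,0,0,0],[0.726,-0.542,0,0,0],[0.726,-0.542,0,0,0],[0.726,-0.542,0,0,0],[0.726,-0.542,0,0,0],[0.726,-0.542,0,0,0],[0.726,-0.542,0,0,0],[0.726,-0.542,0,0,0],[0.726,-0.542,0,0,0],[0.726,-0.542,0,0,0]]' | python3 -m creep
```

```text
refused: ROWS must be an object with the rows under "offsets". Nothing was moved.
```

Wrong form. The message asks for an object with the rows under "offsets", so I'll send the same numbers that way.

```bash
echo '{"offsets":[[0,0,-0.8,0,0],[0,0,-0.8,0,0],[0.726,-0.542,0,0,0],[0.726,-0.542,0,0,0],[0.726,-0.542,0,0,0],[0.726,-0.542,0,0,0],[0.726,-0.542,0,0,0],[0.726,-0.542,0,0,0],[0.726,-0.542,0,0,0],[0.726,-0.542,0,0,0],[0.726,-0.542,0,0,0],[0.726,-0.542,0,0,0],[0.726,-0.542,0,0,0],[0.726,-0.542,0,0,0],[0.726,-0.542,0,0,0],[0.726,-0.542,0,0,0],[0.726,-0.542,0,0,0]]}' | python3 -m creep
echo '{"offsets":[[0,0,0.2,0.125,0],[0,0,0.4,0.125,0],[0,0,0.4,0.125,0],[0,0,0,0.125,0],[0,0,0,0,0],[0,0,0,0,0]]}' | python3 -m creep
python3 - <<'E'
from h import *
T=tool();np.save("T1.npy",T);cv2.imwrite("pics/w1.png",eyes.read_camera("wrist"));print(T.round(4).tolist())
E
```

```text
t: 1.85
eef_pos: [0.6009, -0.0895, 0.3111]
tool_rot: [0.0, 0.988, 0.153, -0.0]
contact_force: [0.8, -0.3, 0.4]
gripper_width: -0.005
grasp_force: 0.0
t: 2.45
eef_pos: [0.6004, -0.0909, 0.2615]
tool_rot: [0.0, 0.996, -0.094, 0.0]
contact_force: [-0.4, -1.0, 0.2]
gripper_width: 0.002
grasp_force: 0.0
[[0.9822, -0.1877, 0.0003, 0.6004], [-0.1877, -0.9822, -0.0001, -0.0909], [0.0004, 0.0001, -1.0, 0.2615], [0.0, 0.0, 0.0, 1.0]]
```

View pics/w1.png

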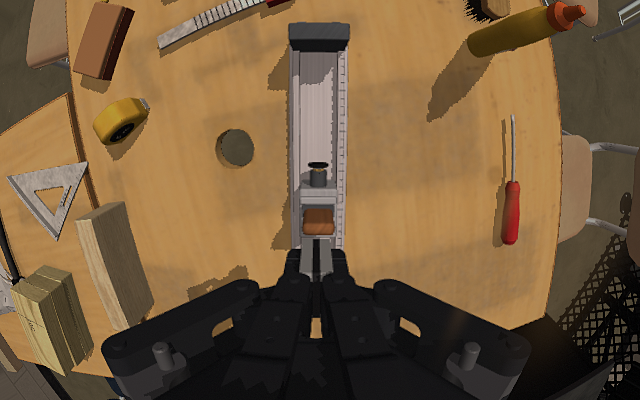

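The wrist view shows the fence at (319,37), the pad at (318,167), the handle at (318,222), and the offcut's top from (100,205) to (145,325). The rail lies almost along the image columns.

Run:
```python
import cv2,numpy as np
a=cv2.imread("pics/w1.png")
b=np.hstack([a[10:145,270:370],a[145:280,270:370]])
cv2.imwrite("pics/w1c.png",cv2.resize(b,None,fx=4,fy=4,interpolation=cv2.INTER_CUBIC))
```

```text
(no output)
```

View pics/w1c.png

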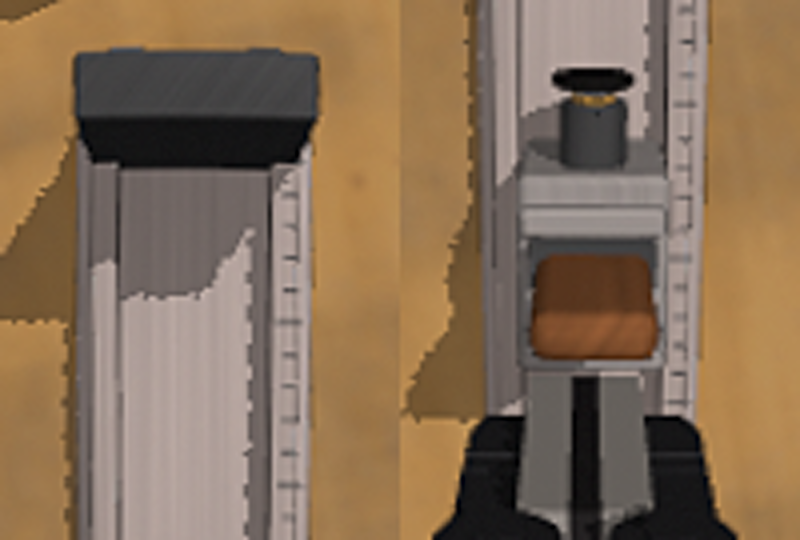

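Run:
```python
from h import *
T=np.load("T1.npy")
def c(p):
    p=np.array(p,float); r=p.copy(); s=p[:,0]>=400
    r[s]-=[400,0]; r=(r+.5)/4-.5+[270,10]; r[s]+=[0,135]; return r
def W(p,z): return at("wrist",c(p),[z]*len(p),T)
rib=W([(118,165),(272,165),(518,100),(668,100)],.025); print(rib.round(4))
f=W([(195,167)],.01); ft=W([(78,118),(315,118),(76,55),(318,55)],.08); print("foot",f.round(4),"top",ft.round(4))
A=(rib[0]+rib[1])/2;B=(rib[2]+rib[3])/2; print("yaw",np.arctan2(*(A-B)[[1,0]]), np.arctan2(*(rib[0]-rib[2])[[1,0]]),np.arctan2(*(rib[1]-rib[3])[[1,0]]))
print("tab",W([(530,312),(655,312),(535,357),(655,357)],.125).round(4))
print("lug/stop front top",W([(520,175),(668,175)],.065).round(4), "pad", W([(592,78)],.048).round(4), "stop rear top",W([(520,372),(665,372)],.065).round(4))
print("offcut top",at("wrist",[(77,215),(122,202),(155,318),(114,330)],[.089]*4,T).round(4))
```

```text
[[ 0.749  -0.0998  0.025 ]
 [ 0.7404 -0.1454  0.025 ]
 [ 0.6044 -0.0715  0.025 ]
 [ 0.5956 -0.1173  0.025 ]]
foot [[ 0.7468 -0.1231  0.01  ]] top [[ 0.7522 -0.0928  0.08  ]
 [ 0.7409 -0.153   0.08  ]
 [ 0.7698 -0.0956  0.08  ]
 [ 0.7582 -0.1573  0.08  ]]
yaw -0.19240729809561968 -0.1934348108061715 -0.19138044212616792
tab [[ 0.5702 -0.0728  0.125 ]
 [ 0.5646 -0.1022  0.125 ]
 [ 0.5585 -0.0716  0.125 ]
 [ 0.553  -0.1002  0.125 ]]
lug/stop front top [[ 0.5899 -0.0713  0.065 ]
 [ 0.5821 -0.1123  0.065 ]] pad [[ 0.6105 -0.096   0.048 ]] stop rear top [[ 0.5311 -0.0591  0.065 ]
 [ 0.523  -0.1013  0.065 ]]
offcut top [[0.6201 0.2348 0.089 ]
 [0.622  0.1457 0.089 ]
 [0.4523 0.1678 0.089 ]
 [0.4304 0.2646 0.089 ]]
```

```bash
echo '{"offsets":[[0,0.074,0.6,0.0036,0],[0,0,0.8,0,0],[0,0,0.8,0,0],[0,0,0.8,0,0],[0,0,0.53,0,0],[0,0,0,0,0],[-0.22,0,0,0,0],[-0.22,0,0,0,0],[-0.22,0,0,0,0],[-0.22,0,0,0,0],[-0.22,0,0,0,0],[-0.22,0,0,0,0]]}' | python3 -m creep
echo '{"offsets":[[-0.22,0,0,0,0],[-0.22,0,0,0,0],[-0.22,0,0,0,0],[-0.22,0,0,0,0],[0,0,0,0,0],[0,0,0,0,0],[0,0,0,0,0]]}' | python3 -m creep
python3 - <<'E'
from h import *
T=tool();np.save("T2.npy",T);w=eyes.read_camera("wrist");t=eyes.read_camera("top");cv2.imwrite("pics/top2.png",t);cv2.imwrite("pics/w2.png",w)
e=np.array([.9816,-.1908,0]);print((T[:3,3]-[.58,-.0907,0])@e)
b=np.hstack([cv2.resize(w[100:280,270:370],None,fx=3,fy=3),cv2.resize(t[180:270,220:380],None,fx=3,fy=6)[:, :480]])
cv2.imwrite("pics/m2.png",b);print(b.shape)
E
```

```text
t: 3.7
eef_pos: [0.5386, -0.0823, 0.0871]
tool_rot: [-0.0, 0.995, -0.098, 0.005]
contact_force: [11.7, -2.2, -7.7]
gripper_width: -0.003
grasp_force: 5.8
t: 4.4
eef_pos: [0.4934, -0.0735, 0.0867]
tool_rot: [0.0, 0.995, -0.098, 0.003]
contact_force: [4.4, -1.9, 3.4]
gripper_width: -0.0
grasp_force: 2.3
-0.0882600978966774
(540, 780, 3)
```

View pics/m2.png

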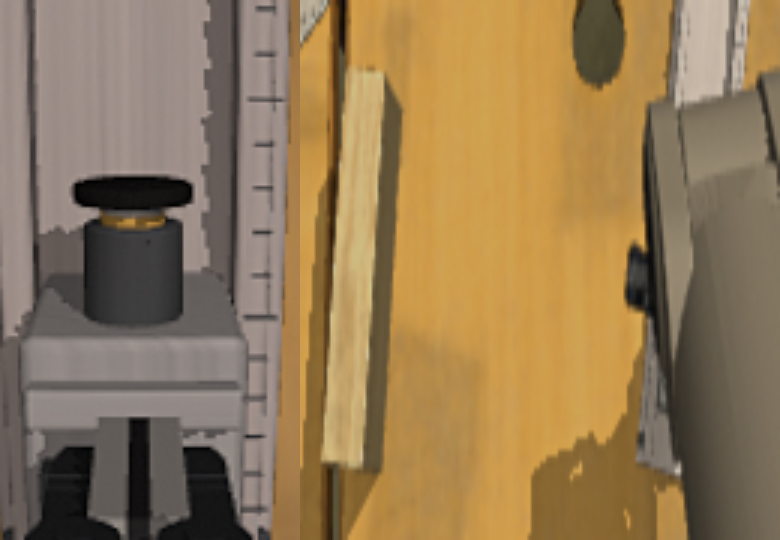

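Run:
```python
from h import *
T=np.load("T2.npy");O=np.array([.58,-.0907,0]);E=np.array([[.9816,-.1908,0],[.1908,.9816,0],[0,0,1]])
c=lambda p:(np.array(p)+.5)/3-.5+[270,100]
r=lambda p,z:((at("wrist",c(p),[z]*len(p),T)-O)@E.T).round(4)
print("stop front top",r([(23,337),(245,337)],.065),"pad top rim",r([(133,178),(133,186)],.060),"pad sides",r([(73,190),(192,190)],.048), "root top edge",r([(85,320),(182,320)],.048))
p=np.array([(350,68),(385,72),(363,465),(323,460)],float);p=np.c_[(p[:,0]-300+.5)/3-.5+220,(p[:,1]+.5)/6-.5+180]
q=at("top",p,[.089]*4);print(q.round(4),q.mean(0));a=(q[0]+q[1]-q[2]-q[3])/2;print(np.linalg.norm(a),np.arctan2(a[1],a[0]),np.linalg.norm(q[0]-q[1]),np.linalg.norm(q[2]-q[3]))
```

```text
stop front top [[-0.0729  0.0208  0.065 ]
 [-0.073  -0.0207  0.065 ]] pad top rim [[-0.0439  0.0001  0.06  ]
 [-0.0454  0.0001  0.06  ]] pad sides [[-0.0479  0.0121  0.048 ]
 [-0.048  -0.0114  0.048 ]] root top edge [[-0.0747  0.0102  0.048 ]
 [-0.0748 -0.0097  0.048 ]]
[[0.6135 0.2437 0.089 ]
 [0.6111 0.2106 0.089 ]
 [0.4287 0.2263 0.089 ]
 [0.4314 0.263  0.089 ]] [0.52117253 0.23589805 0.089     ]
0.18313305891495907 -0.09540876243392037 0.0332169930608985 0.0367675980777837
```

Converted, -0.04 m is -0.8, -0.035 m is -0.7.

```bash
echo '{"offsets":[[0.16,0,0,0,0],[0.08,0,-0.2,0,0],[0,0,-0.6,0,0.5],[0,0,-0.8,0,1],[0,0,-0.7,0,1],[-0.088,-0.618,0,-0.01,1],[-0.088,-0.618,0,-0.01,1],[-0.088,-0.618,0,-0.01,1],[-0.088,-0.618,0,-0.01,1],[-0.088,-0.618,0,-0.01,1],[-0.088,-0.618,0,-0.01,1],[-0.088,-0.618,0,-0.01,1],[-0.088,-0.618,0,-0.01,1],[-0.088,-0.618,0,-0.01,1],[-0.088,-0.618,0,-0.01,1],[0,0,0,0,1],[0,0,0,0,1]]}' | python3 -m creep 30
python3 - <<'E'
from h import *
print(tool().round(3).tolist(), rel([.521,.236,.045]))
E
```

```text
t: 6.2
eef_pos: [0.5051, 0.2366, 0.1995]
tool_rot: [0.001, 0.999, -0.047, -0.001]
contact_force: [0.2, 0.0, 0.0]
gripper_width: 0.998
grasp_force: 0.0
[[0.996, -0.094, -0.002, 0.505], [-0.094, -0.996, -0.001, 0.237], [-0.002, 0.001, -1.0, 0.199], [0.0, 0.0, 0.0, 1.0]] [ 0.01621217 -0.00110019  0.15444082]
```

Converted, 0.03 m is 0.6, 0.02 m is 0.4.

```bash
echo '{"offsets":[[0.324,-0.022,0.4,0,1],[0,0,0.6,0,1],[0,0,0.6,0,1],[0,0,0.6,0,1],[0,0,0.6,0,1],[0,0,0.288,0,1],[0,0,0,0,1],[0,0,0,0,0],[0,0,0,0,0],[0,0,0,0,0],[0,0,0,0,0],[0,0,0,0,0],[0,0,0,0,0],[0,0,0,0,0]]}' | python3 -m creep 40
echo '{"offsets":[[0,0,-0.2,0,0],[0,0,-0.4,0,0],[0,0,-0.6,0,0],[0,0,-0.6,0,0],[0,0,-0.6,0,0],[0,0,0,0,0],[0,0,0,0,0]]}' | python3 -m creep
python3 - <<'E'
from h import *
T=tool();np.save("T3.npy",T);print(T.round(4).tolist())
e=np.array([.9816,-.1908,0]);print("to x=.068:",rel(np.array([.58,-.0907,T[2,3]])+.068*e))
w=eyes.read_camera("wrist");s=eyes.read_camera("side");t=eyes.read_camera("top")
cv2.imwrite("pics/m3.png",np.vstack([w[:, 100:540],]));cv2.imwrite("pics/t3.png",t);cv2.imwrite("pics/s3.png",s)
E
```

```text
t: 7.6
eef_pos: [0.5235, 0.2366, 0.0468]
tool_rot: [-0.001, 0.999, -0.048, 0.001]
contact_force: [-0.2, 0.4, 7.1]
gripper_width: 0.441
grasp_force: 47.1
t: 8.3
eef_pos: [0.5226, 0.2358, 0.1659]
tool_rot: [-0.0, 0.999, -0.048, 0.0]
contact_force: [-0.1, -1.0, -3.0]
gripper_width: 0.437
grasp_force: 46.4
[[0.9954, -0.0958, 0.0009, 0.5226], [-0.0958, -0.9954, 0.0, 0.2358], [0.0009, -0.0001, -1.0, 0.1659], [0.0, 0.0, 0.0, 1.0]]
to x=.068: [1.56141762e-01 3.26027970e-01 9.29604836e-05]
```

View pics/m3.png

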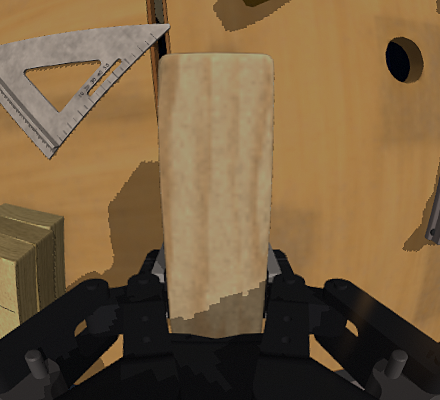

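The offcut is held level: its front edge runs from (160,55) to (273,55) in the crop, aligned with the fingers.

Run:
```python
from h import *
T=np.load("T3.npy")
p=at("wrist",[(260,56),(373,56),(317,52),(317,54),(258,200),(373,200)],[.208]*6,T)
print(((p-T[:3,3])@T[:3,:3]).round(4))
```

```text
[[ 0.0885 -0.017  -0.042 ]
 [ 0.0886  0.0194 -0.042 ]
 [ 0.0894  0.0014 -0.042 ]
 [ 0.0887  0.0014 -0.042 ]
 [ 0.0403 -0.0188 -0.042 ]
 [ 0.0403  0.0205 -0.042 ]]
```

```bash
echo '{"offsets":[[0.288,0.592,0,0,0],[0.288,0.592,0,0,0],[0.288,0.592,0,0,0],[0.288,0.592,0,0,0],[0.288,0.592,0,0,0],[0.288,0.592,0,0,0],[0.288,0.592,0,0,0],[0.288,0.592,0,0,0],[0.288,0.592,0,0,0],[0.288,0.592,0,0,0],[0.288,0.592,0,0,0],[0,0,0,0.048,0],[0,0,0,0.048,0],[0,0,0,0,0],[0,0,0,0,0]]}' | python3 -m creep
python3 - <<'E'
from h import *
T=tool();np.save("T4.npy",T)
e=np.array([.9816,-.1908,0]);O=np.array([.58,-.0907,0])
print(np.arctan2(T[1,0],T[0,0]),(T[:3,3]-O)@e,"to x=.070:",rel(O+[0,0,T[2,3]]+.070*e))
w=eyes.read_camera("wrist");cv2.imwrite("pics/w4.png",w);cv2.imwrite("pics/w4c.png",cv2.resize(w[0:250,220:420],None,fx=2.4,fy=2.4,interpolation=cv2.INTER_CUBIC))
E
```

```text
t: 9.95
eef_pos: [0.6485, -0.1028, 0.1642]
tool_rot: [-0.0, 0.995, -0.095, -0.001]
contact_force: [-0.2, -1.2, -1.6]
gripper_width: 0.441
grasp_force: 46.3
-0.18998459691087605 0.0695740396606075 to x=.070: [ 4.19703222e-04  1.14772260e-03 -7.04514922e-07]
```

View pics/w4c.png

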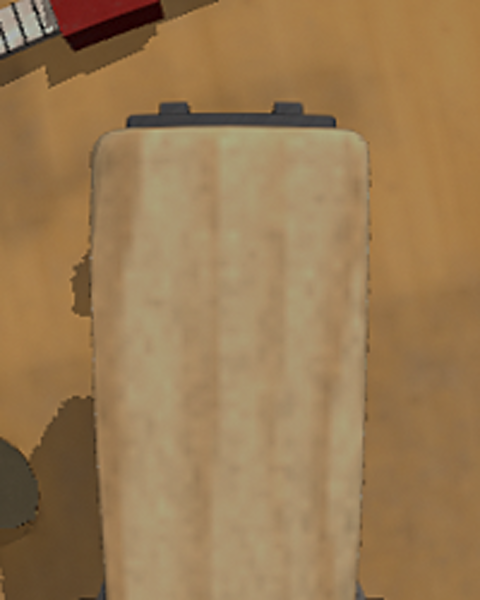

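The fence (column 231) and the offcut (column 231.5) are laterally aligned, so I'll lower it.

Converted, 0.03 m is 0.6, 0.025 m is 0.5.

```bash
echo '{"offsets":[[0,0,0.4,0,0],[0,0,0.6,0,0],[0,0,0.5,0,0],[0,0,0.24,0,0],[0,0,0.16,0,0],[0,0,0.1,0,0],[0,0,0.06,0,0],[0,0,0,0,0],[0,0,0,0,0]]}' | python3 -m creep
echo '{"offsets":[[0,0,0.04,0,0],[0,0,0.02,0,0],[0,0,0,0,0]]}' | python3 -m creep
```

```text
t: 10.9
eef_pos: [0.6497, -0.1033, 0.0632]
tool_rot: [0.0, 0.995, -0.096, 0.001]
contact_force: [-0.3, 0.4, -2.5]
gripper_width: 0.44
grasp_force: 46.2
t: 11.2
eef_pos: [0.649, -0.1033, 0.0594]
tool_rot: [0.0, 0.995, -0.096, -0.0]
contact_force: [-0.4, -0.3, -2.2]
gripper_width: 0.441
grasp_force: 46.2
```

```bash
echo '{"offsets":[[0,0,0.02,0,0],[0,0,0.02,0,0],[0,0,0,0,0]]}' | python3 -m creep
echo '{"offsets":[[0,0,0.02,0,0],[0,0,0,0,0]]}' | python3 -m creep
echo '{"offsets":[[0,0,0.02,0,0],[0,0,0,0,0]]}' | python3 -m creep
```

```text
t: 11.5
eef_pos: [0.649, -0.1032, 0.0572]
tool_rot: [-0.0, 0.995, -0.096, -0.0]
contact_force: [0.5, -0.3, -1.8]
gripper_width: 0.442
grasp_force: 46.2
t: 11.7
eef_pos: [0.6491, -0.1032, 0.0569]
tool_rot: [0.0, 0.995, -0.096, 0.0]
contact_force: [-3.1, 0.4, 2.4]
gripper_width: 0.439
grasp_force: 46.6
t: 11.9
eef_pos: [0.6491, -0.1032, 0.0568]
tool_rot: [0.0, 0.995, -0.096, 0.0]
contact_force: [-5.8, 0.9, 9.5]
gripper_width: 0.441
grasp_force: 47.3
```

```bash
echo '{"offsets":[[0,0,-0.03,0,0],[0.04,0,0,0,0],[0.04,0,0,0,0],[0,0,0,0,0]]}' | python3 -m creep
echo '{"offsets":[[0.04,0,0,0,0],[0,0,0,0,0]]}' | python3 -m creep
echo '{"offsets":[[0.04,0,0,0,0],[0,0,0,0,0]]}' | python3 -m creep
```

```text
t: 12.3
eef_pos: [0.6533, -0.104, 0.0569]
tool_rot: [-0.0, 0.995, -0.096, 0.0]
contact_force: [-0.6, 0.2, 1.5]
gripper_width: 0.436
grasp_force: 46.6
t: 12.5
eef_pos: [0.6553, -0.1044, 0.0569]
tool_rot: [-0.0, 0.995, -0.096, 0.0]
contact_force: [-1.3, 0.9, 1.9]
gripper_width: 0.439
grasp_force: 46.5
t: 12.7
eef_pos: [0.6574, -0.1048, 0.0569]
tool_rot: [-0.0, 0.995, -0.096, 0.0]
contact_force: [-2.1, 0.5, 1.9]
gripper_width: 0.439
grasp_force: 46.5
```

```bash
echo '{"offsets":[[0.03,0,0,0,0],[0,0,0,0,0]]}' | python3 -m creep
echo '{"offsets":[[0.03,0,0,0,0],[0,0,0,0,0]]}' | python3 -m creep
echo '{"offsets":[[0.02,0,0,0,0],[0,0,0,0,0]]}' | python3 -m creep
```

```text
t: 12.9
eef_pos: [0.658, -0.1049, 0.0569]
tool_rot: [0.0, 0.995, -0.096, -0.001]
contact_force: [-4.8, 1.0, 4.9]
gripper_width: 0.437
grasp_force: 46.9
t: 13.1
eef_pos: [0.658, -0.1049, 0.0568]
tool_rot: [-0.0, 0.995, -0.096, -0.002]
contact_force: [-10.4, 2.2, 8.1]
gripper_width: 0.439
grasp_force: 47.3
t: 13.3
eef_pos: [0.658, -0.1048, 0.0568]
tool_rot: [-0.0, 0.995, -0.096, -0.003]
contact_force: [-12.2, 3.1, 11.2]
gripper_width: 0.442
grasp_force: 47.7
```

```bash
echo '{"offsets":[[-0.05,0,-0.01,0,0],[0,0,0,0,0],[0,0,0,0,0.55],[0,0,0,0,0.7],[0,0,0,0,0.7],[0,0,0,0,0.7],[0,0,-0.2,0,0.7],[0,0,-0.6,0,0.7],[0,0,-0.8,0,0.7],[0,0,-0.8,0,0.7],[0,0,-0.6,0,0],[0,0,0,0,0],[0,0,0,0,0],[0,0,0,0,0]]}' | python3 -m creep
python3 - <<'E'
from h import *
T=tool();np.save("T5.npy",T)
e=np.array([.9816,-.1908,0]);O=np.array([.58,-.0907,0])
print(np.arctan2(T[1,0],T[0,0]),"to x=-.17:",rel(O+[0,0,T[2,3]]-.165*e), T[:3,3])
w=eyes.read_camera("wrist");cv2.imwrite("pics/w5.png",w);cv2.imwrite("pics/w5c.png",cv2.resize(w[0:280,220:420],None,fx=2.1,fy=2.1,interpolation=cv2.INTER_CUBIC))
E
```

```text
t: 14.7
eef_pos: [0.6576, -0.1051, 0.2065]
tool_rot: [0.0, 0.995, -0.096, -0.001]
contact_force: [-0.3, 0.1, -0.7]
gripper_width: 0.018
grasp_force: 0.0
-0.19183520463604709 to x=-.17: [-0.24395576  0.00064426  0.00043767] [ 0.65763988 -0.10509829  0.20645811]
```

View pics/w5c.png

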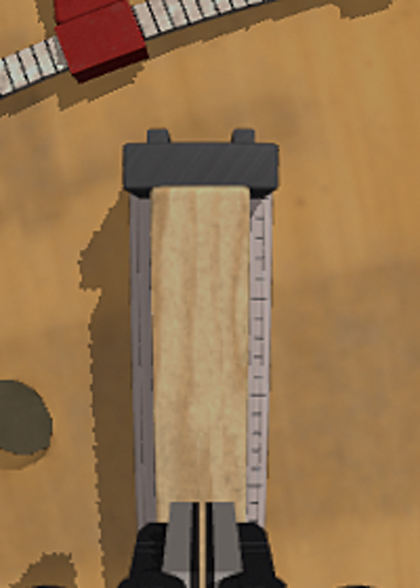

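The offcut sits squarely in the channel with its end against the fence, at (200,188) in the crop. Next I'll go behind the handle.

Converted, 0.04 m is 0.8, -0.034 m is -0.68.

```bash
echo '{"offsets":[[-0.68,0.012,0,0,0],[-0.68,0,0,0,0],[-0.68,0,0,0,0],[-0.68,0,0,0,0],[-0.68,0,0,0,0],[-0.68,0,0,0,0],[-0.34,0,0,0,0],[0,0,0,0,0],[0,0,0.6,0,0],[0,0,0.8,0,0],[0,0,0.6,0,0],[0,0,0.43,0,0],[0,0,0,0,0],[0,0,0,0,0],[0,0,0,0,0]]}' | python3 -m creep
echo '{"offsets":[[0.08,0,0,0,0],[0.08,0,0,0,0],[0.08,0,0,0,0],[0.08,0,0,0,0],[0,0,0,0,0]]}' | python3 -m creep
```

```text
t: 16.25
eef_pos: [0.4426, -0.0636, 0.0868]
tool_rot: [-0.0, 0.995, -0.096, 0.001]
contact_force: [-0.2, -0.1, 0.6]
gripper_width: -0.001
grasp_force: 0.0
t: 16.75
eef_pos: [0.458, -0.0667, 0.0861]
tool_rot: [-0.0, 0.995, -0.096, 0.0]
contact_force: [0.2, -0.6, -0.4]
gripper_width: -0.001
grasp_force: 0.0
```

```bash
for i in 1 2; do :; done; echo '{"offsets":[[0.06,0,0,0,0],[0.06,0,0,0,0],[0.06,0,0,0,0],[0,0,0,0,0]]}' | python3 -m creep
echo '{"offsets":[[0.06,0,0,0,0],[0.06,0,0,0,0],[0,0,0,0,0]]}' | python3 -m creep
echo '{"offsets":[[0.06,0,0,0,0],[0.06,0,0,0,0]]}' | python3 -m creep
echo '{"offsets":[[0.06,0,0,0,0],[0.06,0,0,0,0]]}' | python3 -m creep
echo '{"offsets":[[0.04,0,0,0,0],[0.04,0,0,0,0]]}' | python3 -m creep
```

```text
t: 17.15
eef_pos: [0.465, -0.0683, 0.0855]
tool_rot: [0.0, 0.995, -0.096, -0.001]
contact_force: [-3.5, -0.4, 0.4]
gripper_width: -0.001
grasp_force: 0.0
t: 17.45
eef_pos: [0.4687, -0.0692, 0.085]
tool_rot: [0.0, 0.995, -0.096, -0.003]
contact_force: [-9.0, 1.2, 3.4]
gripper_width: 0.0
grasp_force: 0.0
t: 17.65
eef_pos: [0.4738, -0.0702, 0.0848]
tool_rot: [0.0, 0.995, -0.096, -0.004]
contact_force: [-10.6, 3.9, 3.4]
gripper_width: -0.0
grasp_force: 0.0
t: 17.85
eef_pos: [0.4798, -0.0714, 0.0848]
tool_rot: [0.0, 0.995, -0.096, -0.004]
contact_force: [-9.9, 1.5, 3.4]
gripper_width: 0.001
grasp_force: 0.0
t: 18.05
eef_pos: [0.4837, -0.0722, 0.0848]
tool_rot: [0.0, 0.995, -0.096, -0.004]
contact_force: [-9.6, 3.2, 4.4]
gripper_width: 0.0
grasp_force: 0.0
```

Converted, 0.002 m is 0.04, 0.001 m is 0.02.

```bash
echo '{"offsets":[[0.04,0,0,0,0],[0.04,0,0,0,0],[0.02,0,0,0,0]]}' | python3 -m creep
echo '{"offsets":[[0.02,0,0,0,0],[0.02,0,0,0,0]]}' | python3 -m creep
echo '{"offsets":[[0.02,0,0,0,0],[0.02,0,0,0,0]]}' | python3 -m creep
python3 - <<'E'
from h import *
T=tool();np.save("T6.npy",T)
w=eyes.read_camera("wrist");cv2.imwrite("pics/w6.png",w);t=eyes.read_camera("side");cv2.imwrite("pics/s6.png",t)
a=cv2.resize(w[120:270,265:365],None,fx=4,fy=4,interpolation=cv2.INTER_CUBIC);b=cv2.resize(t[180:255,260:360],None,fx=4,fy=4,interpolation=cv2.INTER_CUBIC)
b=np.vstack([b,np.zeros((300,400,3),np.uint8)])
cv2.imwrite("pics/m6.png",np.hstack([a,b]))
E
```

```text
t: 18.35
eef_pos: [0.4888, -0.0731, 0.0848]
tool_rot: [0.0, 0.995, -0.096, -0.004]
contact_force: [-9.7, 2.1, 4.3]
gripper_width: 0.003
grasp_force: 0.0
t: 18.55
eef_pos: [0.4906, -0.0735, 0.0848]
tool_rot: [0.0, 0.995, -0.096, -0.004]
contact_force: [-10.8, 1.6, 4.2]
gripper_width: 0.001
grasp_force: 0.0
t: 18.75
eef_pos: [0.4925, -0.0739, 0.0848]
tool_rot: [0.0, 0.995, -0.096, -0.004]
contact_force: [-9.9, 2.1, 3.8]
gripper_width: -0.003
grasp_force: 0.0
```

View pics/m6.png

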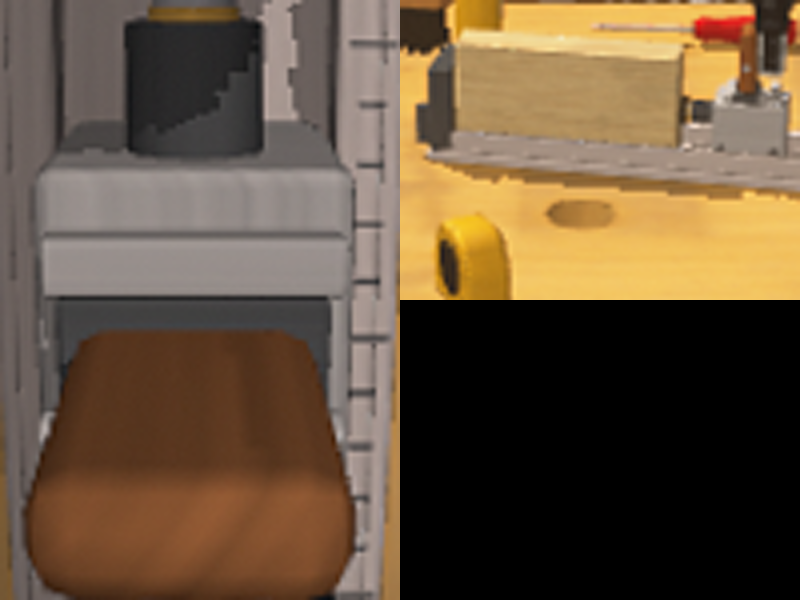

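The ring (gold, at about (195,14) in the wrist crop) is still fully visible, and in the side view the pad is close to the offcut's end. From here I'll measure the ring numerically.

```bash
cat > ring.py <<'E'
from h import *
T=tool();w=eyes.read_camera("wrist");o=monitor.get_obs()
O=np.array([.58,-.0907,0]);e=np.array([.9816,-.1908,0])
s=w[100:165,306:322].astype(int);hsv=cv2.cvtColor(w,cv2.COLOR_BGR2HSV)
m=(hsv[:,:,0]>12)&(hsv[:,:,0]<32)&(hsv[:,:,1]>110)&(hsv[:,:,2]>60)
rows=m[112:132,305:325].sum(1)
print("tcp x",round(float((T[:3,3]-O)@e)*1000,2),"F",round(float(-o["contact_force"]@e),2),"ring px",rows.sum(),[(i+112,int(r)) for i,r in enumerate(rows) if r])
E
python3 - <<'E'
from h import *
T=np.load("T6.npy");O=np.array([.58,-.0907,0]);e=np.array([.9816,-.1908,0])
c=lambda p:(np.array(p)+.5)/4-.5+[265,120]
print("stop front",(at("wrist",c([(40,170),(350,170)]),[.065]*2,T)-O)@e,"tab top front",(at("wrist",c([(190,475)]),[.125],T)-O)@e,"tcp",(T[:3,3]-O)@e)
E
python3 ring.py; echo '{"offsets":[[0.02,0,0,0,0],[0,0,0,0,0]]}' | python3 -m creep; python3 ring.py
```

```text
stop front [-0.04545097 -0.04547194] tab top front [-0.06313316] tcp -0.08906371787990662
tcp x -88.85 F 8.87 ring px 76 [(122, 20), (123, 20), (124, 20), (125, 16)]
t: 19.1
eef_pos: [0.4937, -0.0741, 0.0848]
tool_rot: [0.0, 0.995, -0.096, -0.004]
contact_force: [-10.1, 0.9, 3.8]
gripper_width: 0.002
grasp_force: 0.0
tcp x -87.91 F 9.43 ring px 76 [(122, 20), (123, 20), (124, 20), (125, 16)]
```

Converted, 0.001 m is 0.02.

```bash
echo '{"offsets":[[0.02,0,0,0,0],[0,0,0,0,0]]}' | python3 -m creep|grep cont; python3 ring.py; echo '{"offsets":[[0.02,0,0,0,0],[0,0,0,0,0]]}' | python3 -m creep|grep cont; python3 ring.py
```

```text
contact_force: [-10.2, 1.8, 4.2]
tcp x -86.9 F 10.25 ring px 76 [(122, 20), (123, 20), (124, 20), (125, 16)]
contact_force: [-10.3, 2.1, 4.2]
tcp x -86.23 F 11.02 ring px 56 [(123, 20), (124, 20), (125, 16)]
```

Converted, 0.001 m is 0.02.

```bash
echo '{"offsets":[[0.02,0,0,0,0],[0,0,0,0,0]]}' | python3 -m creep|grep cont; python3 ring.py
```

```text
contact_force: [-11.8, 2.8, 4.7]
tcp x -85.62 F 12.56 ring px 38 [(123, 1), (124, 20), (125, 17)]
```

Converted, 0.001 m is 0.02.

```bash
echo '{"offsets":[[0.02,0,0,0,0],[0,0,0,0,0]]}' | python3 -m creep|grep cont; python3 ring.py
```

```text
contact_force: [-13.0, 1.7, 4.7]
tcp x -85.26 F 13.96 ring px 33 [(124, 20), (125, 13)]
```

Converted, 0.001 m is 0.02.

```bash
echo '{"offsets":[[0.02,0,0,0,0],[0,0,0,0,0]]}' | python3 -m creep|grep cont; python3 ring.py
```

```text
contact_force: [-14.3, 3.1, 8.0]
tcp x -84.72 F 14.36 ring px 0 []
```

The manual's scale: shifts go in shares of 50 mm. Converting my numbers, -0.04 m is -0.8, -0.03 m is -0.6.

```bash
echo '{"offsets":[[-0.06,0,0,0,0],[-0.1,0,0,0,0],[-0.3,0,0,0,0],[-0.3,0,0,0,0],[0,0,-0.4,0,0],[0,0,-0.8,0,0],[0,0,-0.8,0,0],[0,0,-0.6,0,0],[0,0,0,0,0],[0,0,0,0,0],[0,0,0,0,0]]}' | python3 -m creep
python3 - <<'E'
from h import *
T=tool();w=eyes.read_camera("wrist");cv2.imwrite("pics/w7.png",w)
hsv=cv2.cvtColor(w,cv2.COLOR_BGR2HSV)
O=np.array([.58,-.0907,0]);e=np.array([.9816,-.1908,0]);n=np.array([.1908,.9816,0])
# look along rail centre: print colour at rail x
for z,xs in((.055,np.arange(-.04,-.012,.001)),(.125,np.arange(-.085,-.05,.002))):
    P=O+xs[:,None]*e+[0,0,z];uv=proj("wrist",P,T)
    for x,(u,v) in zip(xs,uv):print(z,round(x*1000),(round(u),round(v)),w[int(round(v)),int(round(u))].tolist())
E
```

```text
t: 21.5
eef_pos: [0.4644, -0.0682, 0.215]
tool_rot: [0.0, 0.995, -0.096, -0.001]
contact_force: [-0.1, 0.6, 0.8]
gripper_width: 0.002
grasp_force: 0.0
0.055 -40 (315, 105) [67, 67, 66]
0.055 -39 (315, 104) [46, 46, 46]
0.055 -38 (315, 103) [39, 39, 39]
0.055 -37 (315, 102) [42, 41, 42]
0.055 -36 (315, 101) [42, 42, 41]
0.055 -35 (315, 100) [42, 42, 43]
0.055 -34 (315, 99) [42, 42, 42]
0.055 -33 (315, 98) [42, 42, 43]
0.055 -32 (315, 97) [42, 42, 42]
0.055 -31 (315, 96) [42, 42, 42]
0.055 -30 (315, 95) [43, 43, 43]
0.055 -29 (315, 94) [43, 43, 42]
0.055 -28 (315, 93) [43, 42, 43]
0.055 -27 (315, 92) [43, 43, 43]
0.055 -26 (315, 91) [44, 43, 42]
0.055 -25 (315, 90) [42, 41, 42]
0.055 -24 (315, 88) [41, 41, 40]
0.055 -23 (315, 87) [51, 52, 53]
0.055 -22 (315, 86) [85, 87, 91]
0.055 -21 (315, 85) [103, 105, 110]
0.055 -20 (315, 84) [0, 0, 0]
0.055 -19 (315, 83) [11, 11, 12]
0.055 -18 (315, 82) [10, 10, 10]
0.055 -17 (315, 81) [10, 10, 11]
0.055 -16 (315, 80) [28, 38, 45]
0.055 -15 (315, 79) [34, 46, 56]
0.055 -14 (315, 78) [35, 48, 57]
0.055 -13 (315, 77) [32, 45, 55]
0.125 -85 (315, 162) [87, 90, 95]
0.125 -83 (315, 159) [84, 86, 91]
0.125 -81 (315, 157) [90, 91, 96]
0.125 -79 (315, 154) [98, 101, 107]
0.125 -77 (315, 151) [91, 93, 97]
0.125 -75 (315, 149) [90, 92, 97]
0.125 -73 (315, 146) [22, 36, 56]
0.125 -71 (315, 143) [31, 54, 88]
0.125 -69 (315, 141) [38, 67, 108]
0.125 -67 (315, 138) [47, 81, 133]
0.125 -65 (315, 135) [52, 90, 147]
0.125 -63 (315, 133) [50, 87, 141]
0.125 -61 (315, 130) [38, 70, 114]
0.125 -59 (315, 127) [39, 56, 83]
0.125 -57 (315, 125) [68, 66, 64]
0.125 -55 (315, 122) [133, 136, 146]
0.125 -53 (314, 120) [141, 143, 151]
0.125 -51 (314, 117) [143, 146, 155]
```

```bash
python3 -c "
from station import bot
print(bot.hand_in())"
```

```text
the job is handed in; nothing more can be done
None
```

I handed the job in at about 21.6 s with the offcut standing in the channel against the fence; the hand-in returned no verdict. The stop was left by itself with the brass ring just vanished, so the pad presses at about 5–6 N (estimated, not read directly), and the handle is at the forward end of its play.

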